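# Tighten a lens retaining ring with a pin spanner

## Task

Take the two-pin spanner from its rack, put both pins fully into the two holes of the lens retaining ring, and only then screw the ring clockwise with the spanner until it is fully home at its stop, gently, without forcing pins or thread. Then stand the spanner back in its rack with its pins in the rack's holes and let go; touch the lens and its stand with nothing but the spanner, and leave everything else where it is.

Things in the scene. Friction and masses are not known exactly. Their poses are not given: they have to be found in the camera images.
- ring_face (a point): Centre of the top face of the lens retaining ring, 73 mm above the bench: aluminium, 61 mm across, a round lens in its middle, two round pin holes (8 mm wide, 9 mm deep) 20 mm either side of the centre. z up, x and y those of the stand: this frame does not turn with the ring. The barrel under it rides on springs: 2 N to start, then 1.2 N per mm, 7 mm of travel, then hard. This point sinks with it.
- stand: Blue stand bolted to the bench, 110 mm square, 18 mm thick; a steel collar (90 mm across) rises to 42 mm, in it the black lens barrel (72 mm across) with the ring on top. Origin: centre of its underside, z up; a yellow mark lies on its -x side.
- ring (a joint): How far the ring is screwed in, rad; grows clockwise seen from above. Starts at 0 to 0.3; home at a hard stop at 0.75. Stiff (0.22 N m), stays where left. It does not tell where the holes are: at home the line through both holes lies an unknown 0.05 to 0.75 rad clockwise of the stand's x axis; at reading q, (0.75 - q) counter-clockwise of that. See or feel for them.
- spanner_grip (a point): Where to grip the pin spanner: centre of its upright orange handle, 42 mm above its shoulder. The handle is a blade 12 mm thick (along y), 30 mm wide (x), from 9 to 65 mm above the shoulder. Below it a steel crossbar (54 x 13 x 9 mm, along x) with two round-ended pins, 6 mm thick, 8 mm long, pointing down, 20 mm either side of the middle along x. About 0.16 kg. z is up the handle.
- spanner_shoulder (a point): Middle of the underside of the spanner's crossbar (the shoulder, from which the pins stick out 8 mm down), on the spanner's axis; axes as for spanner_grip. It lies on the ring's face when both pins are fully in, and 8 mm above it when the pins stand on the face.
- rack_top (a point): Centre of the top face of the spanner's rack, 30 mm above the bench: a fixed blue block 84 x 46 mm (x, y) with two holes 10 mm wide, 14 mm deep, 20 mm either side of this point along x, on a foot 110 x 70 mm. The spanner stands in it at the start, pins in the holes, shoulder on this face.
- board: Bystander: green circuit board, 100 x 150 x 14 mm, lying flat. Origin: on its axis or middle, on the underside.
- bottle: Bystander: green drinking bottle, 210 mm tall, 68 mm across. Origin: on its axis or middle, on the underside.
- cup: Bystander: blue pen cup, 100 mm tall, 76 mm across. Origin: on its axis or middle, on the underside.
- cap: Bystander: black lens cap, 66 mm disc, 12 mm high. Origin: on its axis or middle, on the underside.
- spare: Bystander: spare brass ring, 60 mm across, 8 mm high, without pin holes. Origin: on its axis or middle, on the underside.
- jar: Bystander: amber jar with white lid, 70 mm tall, 60 mm across. Origin: on its axis or middle, on the underside.
- driver: Bystander: red-handled screwdriver, about 0.2 m long, lying flat. Origin: middle of its underside.
- tape: Bystander: yellow tape roll, 90 mm across, 24 mm high. Origin: on its axis or middle, on the underside.
Things that resemble listed ones, but are neither listed nor needed, are in the scene too. Leave any yellow look-alike of the part that bears spanner_grip alone.

How it is judged:
By the outcome, as a careful person would: the job done as asked, in the order asked, and still so for the second after the job is handed in, with the robot touching nothing.
It also fails if it takes over 72 s, if anything falls off the work surface, if the arm or the gripper's body presses on something with over 40 N, if the wrist force passes 120 N, or if a joint passes its speed limit or range.

## Robot

A 6-joint arm with a two-finger parallel gripper is mounted at the origin on the work surface. World frame = base frame: x ahead of the robot, y to its left, z up, the work surface at z = 0. Lengths are in m, angles in rad, forces in N, time in s.
With the tool pointing down it reaches from about 0.3 to 0.875 m from the base axis. Payload 6.4 kg.
Tool frame: the origin (TCP) lies midway between the tips of the shut fingers; the grasp point (between the pads) lies 19 mm behind it; z points along the fingers, y is the direction in which the jaws open and shut (so a half turn about z gives the same grasp; the last joint's range is limited). The gripper opens to 85 mm and grips with 20 to 120 N. Pads are 22 mm wide; open, the fingers measure 114 mm over their backs; the gripper's body (76 mm by 85 mm) begins 54 mm behind the grasp point. The pads swing forward as they close: fully open they stand 13 mm farther back than shut.
Start: joints at [-1.32, 0.181, 1.607, -0, 1.354, -0.206], TCP at [0.254, -0.516, 0.21] pointing down, gripper open.
Joint ranges: [-2.99, 2.99], [-0.89, 2.07], [0.3, 2.58], [-1.14, 4.28], [0, 2.63], [-3.12, 3.12]. Speed limits (rad/s): [2.57, 2.57, 3.01, 3.14, 3.14, 3.14].

## Interface

Orientations are given as a unit quaternion [w, x, y, z].
In Python, from bench import ctrl, optics, ticket gives the robot as it stands. The module is installed in compiled form; this text tells all that it offers.
- The arm moves only by the tool step_arm, never from a script. Its argument "targets" is text: rows parted by semicolons, each of 6 numbers parted by spaces: the shift along the tool's x, y, z in mm, then the turn, a rotation vector about the tool's x, y, z in rad. In form: dx dy dz rx ry rz; .... A call has 1 to 8 rows; each row is the pose to reach, as a shift and turn from the pose commanded when the call began, along the tool's axes at that moment; what a row does not reach only later rows make up. A row lasts 1/8 s, in which the tool goes at most 62.5 mm and 10.7 degrees, less where a joint would pass 70% of its speed; a pose out of reach is approached as far as the arm can. A call with a gripper value outside its range is refused whole. "grip" is the opening in per cent of the stroke, from 0 (shut) to 100 (fully open), set as the call begins (left out, the last holds). The fingers move at their own pace and stop on an object; the grip force is fixed at half the most. Time passes only in rows, so rows that repeat a pose let the fingers close. It gives the time, the measured TCP pose, the force and the opening at its end, in the units of the state.
- ctrl.get_obs(): the state, without advancing time (a new reading comes with each control period).
- optics.camera(name): name is "side" or "top"; returns a dict with "image" (384x512x3 uint8, red, green, blue), "mtx" (3x3 intrinsics, pixels), "xyz" and "orientation" of the camera in the world. Camera axes: x right, y up, looking along -z (the intrinsics and any distortion apply to the point x, -y, -z); pixel columns grow to the right and rows downward; lengths in m; the calibration is good to about 2 mm. A picture is of the moment at which its call begins. There is no depth.
- ticket.hand_in(): hands the job in, once; it reports no verdict.
The state is a dict: "time_s": time; "q": joint angles; "dq": joint speeds; "joint_efforts": joint torques, N m; "eef_pos": TCP position; "eef_rot": TCP orientation; "wrist_force": force on the tool from outside, world axes, zero at the start; "torque": the same for the moment, N m; "opening": opening from 0.0 (shut) to 1.0 (fully open).
Only numpy, scipy, OpenCV 4.12 (cv2) and the standard library are available. Lean on these libraries where they do the work, as an engineer would, in place of code of your own. Each camera call takes 0.05 s, during which the arm holds its last target.

## Working session

There is one attempt and no reset: what is moved stays moved. The work goes in short steps, Python scripts to look and compute and a tool call to move; the robot and the scene stay as the last step left them, time stands still between calls to the robot, and variables do not carry over. Pictures are saved under pics/ and viewed, and the job is handed in when it is done.

Besides the shell and the picture viewer there is one more tool, called after ">>>" by a JSON object that holds its "fn" and its "kwargs", one argument or row to a line. step_arm: Moves the arm, as the interface text tells. Its arguments: {"type":"object","properties":{"targets":{"type":"string"},"grip":{"type":"number"}},"required":["targets"]}

```bash
ls; mkdir -p pics; cat > h.py <<'E'
import numpy as np, cv2
from scipy.spatial.transform import Rotation as R
from bench import ctrl, optics, ticket
def cam(n,save=None):
    c=optics.camera(n)
    if save: cv2.imwrite('pics/'+save,cv2.cvtColor(c['image'],cv2.COLOR_RGB2BGR))
    return c
def rot(q): return R.from_quat([q[1],q[2],q[3],q[0]])
def ray(c,u,v):
    K=np.array(c['mtx']); d=np.linalg.inv(K)@[u,v,1]; d=np.array([d[0],-d[1],-d[2]])
    return np.array(c['xyz']),rot(c['orientation']).apply(d)
def onz(c,u,v,z):
    o,d=ray(c,u,v); return o+d*(z-o[2])/d[2]
def proj(c,p):
    p=rot(c['orientation']).inv().apply(np.array(p)-np.array(c['xyz'])); p=np.array([p[0],-p[1],-p[2]])
    x=np.array(c['mtx'])@p; return x[:2]/x[2]
def crop(c,u0,v0,u1,v1,s,name):
    im=cv2.cvtColor(c['image'],cv2.COLOR_RGB2BGR)[v0:v1,u0:u1]
    cv2.imwrite('pics/'+name,cv2.resize(im,None,fx=s,fy=s,interpolation=cv2.INTER_CUBIC))
E
python3 - <<'E'
from h import *
for n in('top','side'):
    c=cam(n,n+'0.png'); print({k:v for k,v in c.items() if k!='image'})
print(ctrl.get_obs())
E
```

```text
pics
{'mtx': array([[446.56986572,   0.        , 257.07522234],
       [  0.        , 446.56986572, 190.8501226 ],
       [  0.        ,   0.        ,   1.        ]]), 'xyz': array([ 0.42881144, -0.01999926,  1.40620117]), 'orientation': array([ 0.70869954,  0.03836289, -0.02555939, -0.70400282])}
{'mtx': array([[352.52734592,   0.        , 256.0214282 ],
       [  0.        , 352.52734592, 194.91173597],
       [  0.        ,   0.        ,   1.        ]]), 'xyz': array([ 0.40688466, -0.67658179,  0.76425439]), 'orientation': array([ 0.91592175,  0.38706696, -0.04340852, -0.09686187])}
{'time_s': 0.1, 'q': array([-1.32030755e+00,  1.81462143e-01,  1.60788885e+00,  1.17423421e-06,
        1.35382216e+00, -2.06293328e-01]), 'dq': array([ 0.001305  , -0.00134113, -0.00359932, -0.00047091,  0.0007673 ,
       -0.00048874]), 'joint_efforts': array([ 5.06421929e-04, -4.45871937e+01, -3.52238488e+01, -2.09472914e-04,
        4.17655567e-03, -1.49350143e-05]), 'eef_pos': array([ 0.25349722, -0.51551886,  0.20928613]), 'eef_rot': array([-7.90067888e-04,  9.74031663e-01,  2.26410456e-01, -1.68881535e-05]), 'wrist_force': array([ 0.3707301 , -0.22450106, -0.5398436 ]), 'torque': array([-0.02129583, -0.00537915,  0.00644049]), 'opening': 1.004331557753773}
```

View pics/top0.png

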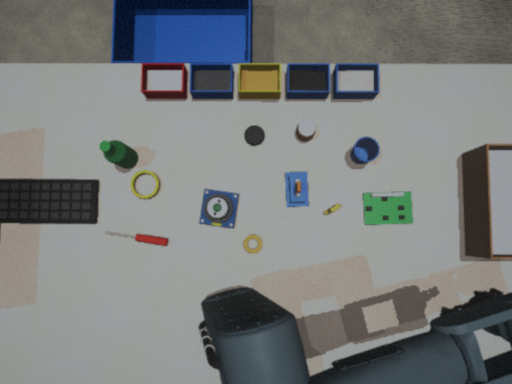

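View pics/side0.png

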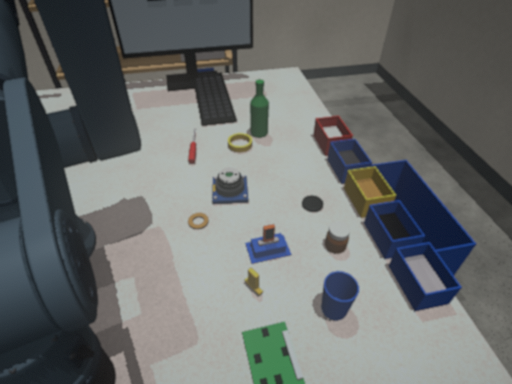

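The top view shows the stand at about (220,208) and the blue rack with the orange handle at (297,188). A yellow look-alike lies at (332,209). I'll enlarge these to confirm.

```bash
python3 - <<'E'
from h import *
c=cam('top'); crop(c,190,160,350,240,5,'tc.png')
print(onz(c,297,188,.03),onz(c,220,208,.073),onz(c,297,100,.03), proj(c,[0.5,0,0]),proj(c,[0.6,0,0]))
crop(c,195,183,245,233,12,'tstand.png')
crop(c,275,163,325,213,12,'track.png')
c=cam('side'); crop(c,190,150,310,290,4,'sc.png')
E
```

```text
[ 0.56310284 -0.11797391  0.03      ] [0.49746409 0.1151873  0.073     ] [ 0.84142786 -0.1181447   0.03      ] [258.8359634  208.64177061] [259.05979987 177.12143817]
```

View pics/tstand.png

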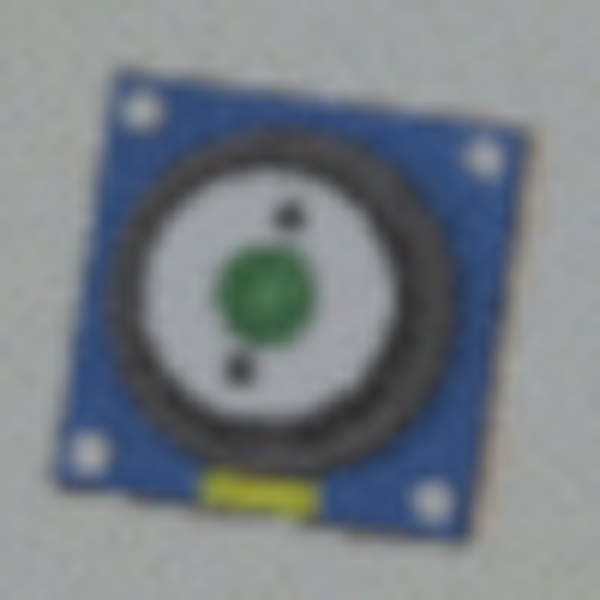

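View pics/track.png

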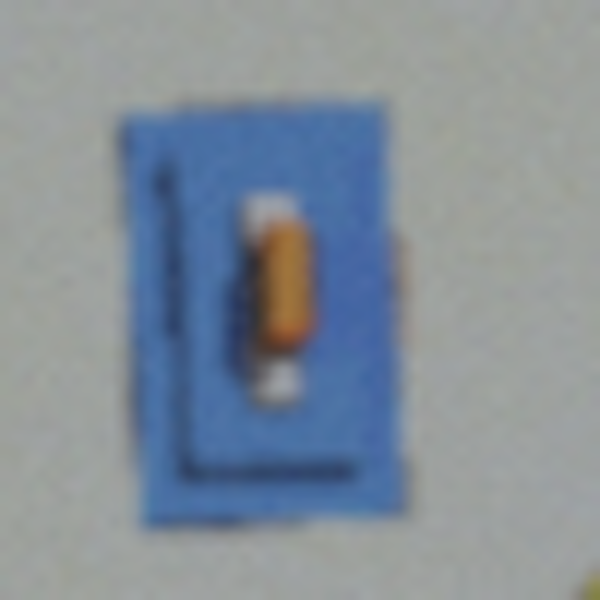

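View pics/sc.png

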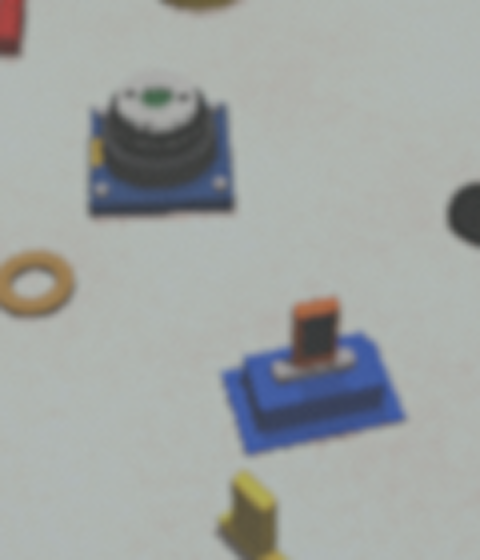

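```bash
cat > m.py <<'E'
from h import *
def avg(n,k=6):
    c=cam(n); im=c['image'].astype(float)
    for i in range(k-1): im+=cam(n)['image']
    c['image']=(im/k).clip(0,255).astype(np.uint8); return c
def comps(m,box,mina=3):
    u0,v0,u1,v1=box; mm=np.zeros_like(m,np.uint8); mm[v0:v1,u0:u1]=m[v0:v1,u0:u1]
    n,l,s,ce=cv2.connectedComponentsWithStats(mm)
    return [(s[i],ce[i],(l==i).astype(np.uint8)) for i in range(1,n) if s[i][4]>=mina]
E
python3 - <<'E'
from m import *
c=avg('top'); im=c['image']; crop(c,195,183,245,233,12,'ts2.png')
hsv=cv2.cvtColor(im,cv2.COLOR_RGB2HSV); H,S,V=[hsv[...,i].astype(int) for i in range(3)]
st=(195,183,245,233)
# blue stand
for nm,box in(('stand',st),('rack',(275,163,325,213))):
    m=(H>100)&(H<125)&(S>100)
    for s,ce,l in comps(m,box,60):
        cn=max(cv2.findContours(l,0,1)[0],key=cv2.contourArea); r=cv2.minAreaRect(cn); print(nm,s,r)
        b=cv2.boxPoints(r); print([onz(c,*p,.018 if nm=='stand' else .01)[:2].round(4) for p in b])
m=(S<45)&(V>120)
for s,ce,l in comps(m,(203,192,232,222),60):
    cn=max(cv2.findContours(l,0,1)[0],key=cv2.contourArea); e=cv2.fitEllipse(cv2.convexHull(cn)); print('ring',s,e,onz(c,*e[0],.073))
m=(H>45)&(H<90)&(S>60)
for s,ce,l in comps(m,st,5): print('lens',s,ce,onz(c,*ce,.073))
# dark holes: weighted centroid
for (u,v) in((195+290/12,183+217/12),(195+238/12,183+370/12)):
    u0,v0=int(round(u)),int(round(v)); w=np.clip(140-V[v0-2:v0+3,u0-2:u0+3],0,None)
    yy,xx=np.mgrid[v0-2:v0+3,u0-2:u0+3]; p=((w*xx).sum()/w.sum(),(w*yy).sum()/w.sum()); print('hole',p,onz(c,*p,.073)); print(V[v0-3:v0+4,u0-3:u0+4])
for nm,m,z in(('or',(H>3)&(H<22)&(S>110),.095),('steel',(S<60)&(V>120),.039),('yel',(H>22)&(H<35)&(S>100),.018)):
    for s,ce,l in comps(m,(290,175,305,200) if nm!='yel' else st,3): print(nm,s,ce,onz(c,*ce,z))
print(ctrl.get_obs()['time_s'])
E
```

```text
stand [201 190  37  37 365] ((218.75796508789062, 208.1136932373047), (33.96996307373047, 33.82162094116211), 8.530765533447266)
[array([0.4553, 0.1841]), array([0.5599, 0.1703]), array([0.5447, 0.0649]), array([0.4405, 0.0793])]
rack [285 172  23  35 612] ((296.39593505859375, 188.8144989013672), (33.81882095336914, 21.356754302978516), 87.27368927001953)
[array([ 0.6141, -0.0815]), array([ 0.6176, -0.1485]), array([ 0.5113, -0.1533]), array([ 0.5077, -0.0867])]
ring [207 197  21  21 260] ((216.8384246826172, 207.0688018798828), (19.854320526123047, 20.381338119506836), 62.90813064575195) [0.50019094 0.12470733 0.073     ]
lens [214 204   7   7  43] [216.88372093 207.11627907] [0.50004961 0.1245693  0.073     ]
hole (np.float64(218.56206896551726), np.float64(201.05862068965519)) [0.51824758 0.1198147  0.073     ]
[[157 158 151 146 140 127 104]
 [165 162 147 135 148 156 145]
 [164 146 106  91 131 162 164]
 [164 140  91  81 127 161 165]
 [160 150 129 126 150 164 165]
 [125 123 119 131 152 163 165]
 [ 99  97 100 110 134 154 165]]
hole (np.float64(214.63698630136986), np.float64(213.09931506849315)) [0.48210541 0.1310188  0.073     ]
[[166 154 133 111 100 111 119]
 [164 148 115 107 127 144 148]
 [163 137  84  87 131 159 164]
 [163 139  95  92 134 162 166]
 [159 155 143 141 154 164 166]
 [129 148 157 159 160 161 161]
 [ 80 101 116 118 121 124 124]]
or [297 182   4  10  32] [298.15625 186.5    ] [ 0.56122004 -0.11675104  0.095     ]
steel [295 179   6   4  15] [297.26666667 180.4       ] [ 0.58571865 -0.11816673  0.039     ]
steel [297 193   3   4  10] [298.  194.5] [ 0.54221059 -0.12038377  0.039     ]
yel [212 222   9   4  24] [216.20833333 223.625     ] [0.45165778 0.13183416 0.018     ]
0.5
```

View pics/ts2.png

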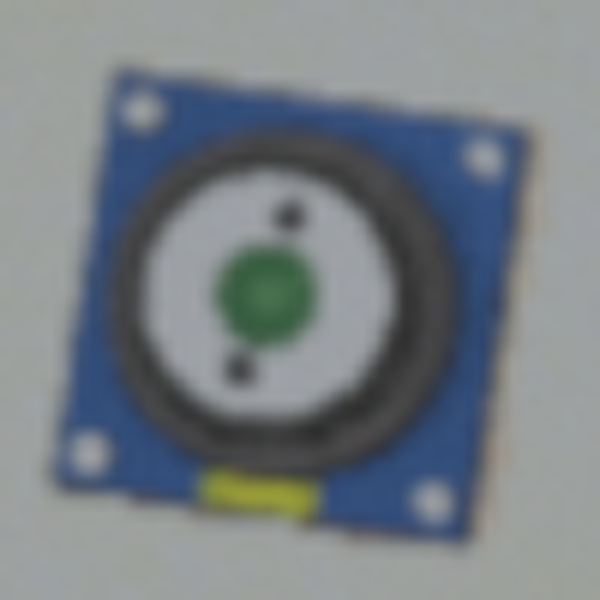

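```bash
cat > g.py <<'E'
from h import *
def yaw():
    x=rot(ctrl.get_obs()['eef_rot']).as_matrix()[:,0]; return np.arctan2(x[1],x[0])
def go(xyz,yw):
    o=ctrl.get_obs(); r=rot(o['eef_rot']); d=r.inv().apply(np.array(xyz)-o['eef_pos'])*1000
    x=np.array([np.cos(yw),np.sin(yw),0]); z=np.array([0,0,-1.]); y=np.cross(z,x)
    T=R.from_matrix(np.c_[x,y,z]); rv=(r.inv()*T).as_rotvec()
    print('shift',d.round(1),'rotvec',rv.round(3),'| yaw',yaw().round(4),'pos',o['eef_pos'].round(4),'F',o['wrist_force'].round(2),'T',o['torque'].round(3),'op',round(o['opening'],3),'t',o['time_s'], 'q6',o['q'][5].round(2))
E
python3 - <<'E'
from g import *
go([.562,-.118,.17],.05)
E
```

```text
shift [ 452.3 -221.2   40.1] rotvec [-0.    -0.     0.407] | yaw 0.4568 pos [ 0.2536 -0.516   0.2101] F [0.33 0.5  0.22] T [-0.048 -0.016  0.025] op 1.001 t 0.5 q6 -0.21
```

>>> {"fn": "step_arm", "kwargs": {
  "targets": "50 -25 5 0 0 0.05; 100 -50 10 0 0 0.1; 155 -75 14 0 0 0.15; 210 -100 18 0 0 0.2; 265 -128 22 0 0 0.25; 320 -155 27 0 0 0.3; 370 -180 32 0 0 0.35; 415 -202 36 0 0 0.407",
  "grip": 100
}}

```text
time_s: 1.5
eef_pos: [0.5381, -0.1498, 0.1741]
eef_rot: [0.0, 1.0, 0.024, 0.0]
wrist_force: [0.7, -0.2, -0.5]
opening: 0.999
```

```bash
python3 - <<'E'
from g import *
go([.562,-.118,.17],.05)
E
```

```text
shift [ 25.4 -30.6   4.1] rotvec [ 0.    -0.    -0.001] | yaw 0.0487 pos [ 0.5381 -0.1498  0.1741] F [ 0.73 -0.15 -0.51] T [-0.031 -0.006  0.009] op 0.999 t 1.5 q6 1.04
```

>>> {"fn": "step_arm", "kwargs": {
  "targets": "25 -31 4 0 0 0; 25 -31 4 0 0 0; 25 -31 4 0 0 0"
}}

```text
time_s: 1.88
eef_pos: [0.5601, -0.1198, 0.17]
eef_rot: [0.0, 1.0, 0.025, -0.0]
wrist_force: [0.1, 0.1, -0.2]
opening: 1.002
```

```bash
python3 - <<'E'
from g import *
go([.562,-.118,.12],.05)
c=cam('side'); crop(c,190,150,340,290,5,'s1.png'); c2=cam('top'); crop(c2,240,140,360,240,6,'t1.png')
for p in([.562,-.118,.095],[.562,-.118,.072]): print(proj(c,p),proj(c2,p))
E
```

```text
shift [ 2.  -1.8 50. ] rotvec [0. 0. 0.] | yaw 0.0502 pos [ 0.5601 -0.1198  0.17  ] F [ 0.13  0.1  -0.18] T [-0.018  0.025  0.061] op 1.002 t 1.875 q6 1.1
[268.29977487 225.75400611] [298.58053237 186.23900897]
[268.03964672 231.68471041] [298.00695948 187.01117496]
```

View pics/s1.png

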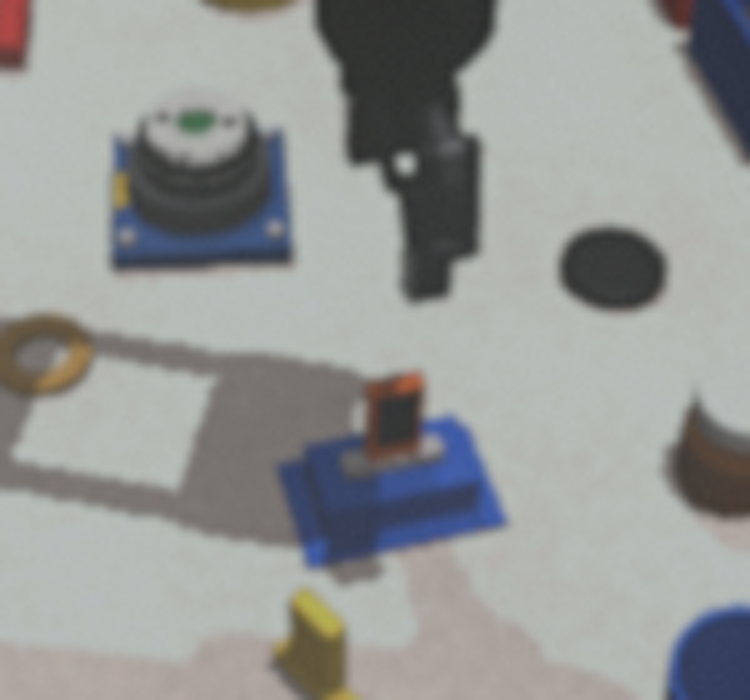

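View pics/t1.png

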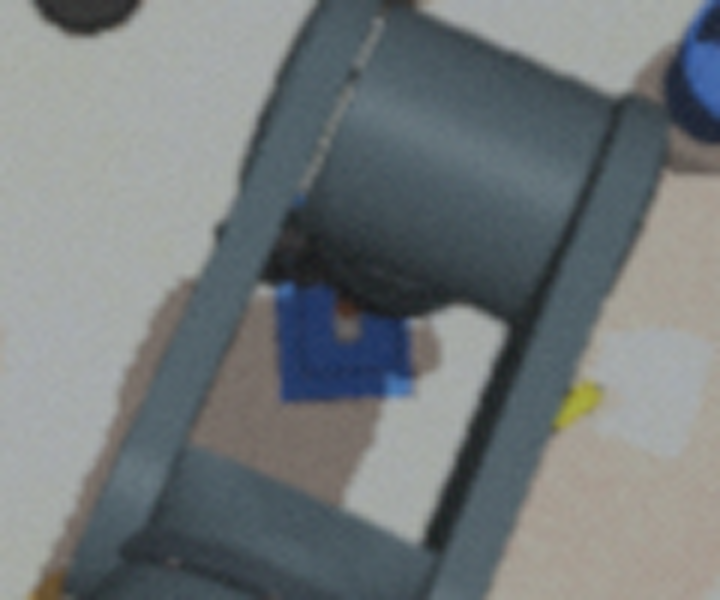

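>>> {"fn": "step_arm", "kwargs": {
  "targets": "2 -2 30 0 0 0; 2 -2 60 0 0 0; 2 -2 90 0 0 0; 2 -2 107 0 0 0; 2 -2 117 0 0 0; 2 -2 117 0 0 0"
}}

```text
time_s: 2.72
eef_pos: [0.5622, -0.1177, 0.053]
eef_rot: [-0.0, 1.0, 0.025, -0.0]
wrist_force: [-0.1, -0.6, 0.6]
opening: 1.001
```

```bash
python3 - <<'E'
from g import *
go([.562,-.118,.053],.05)
c=cam('side'); crop(c,210,170,330,260,6,'s2.png')
E
```

```text
shift [-0.2  0.3  0. ] rotvec [-0.     0.    -0.001] | yaw 0.0493 pos [ 0.5622 -0.1177  0.053 ] F [-0.07 -0.64  0.63] T [ 0.002  0.007 -0.035] op 1.001 t 2.725 q6 1.11
```

View pics/s2.png

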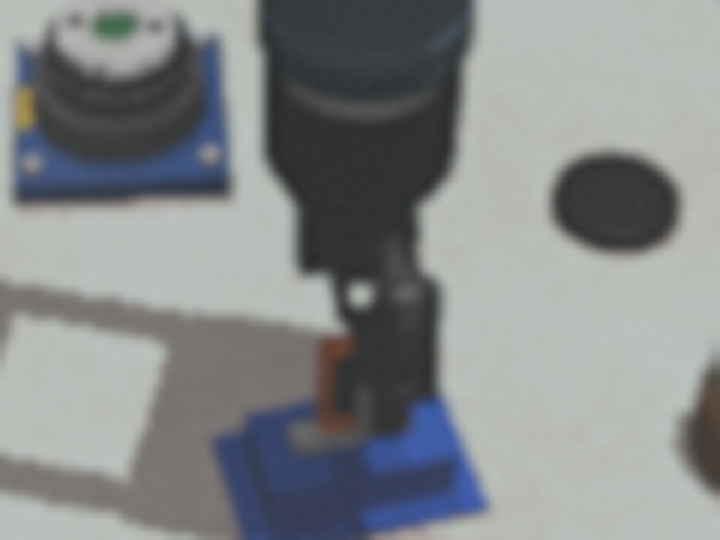

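```bash
python3 - <<'E'
from g import *
c=cam('side')
for p in([.562,-.118,.055],[.5645,-.163,.055],[.5645,-.17,.055],[.562,-.118,.095]): print(p,((proj(c,p)-[210,170])*6).round(0))
E
```

```text
[0.562, -0.118, 0.055] [347. 396.]
[0.5645, -0.163, 0.055] [378. 477.]
[0.5645, -0.17, 0.055] [383. 491.]
[0.562, -0.118, 0.095] [350. 335.]
```

>>> {"fn": "step_arm", "kwargs": {
  "targets": "0 0 0 0 0 0; 0 0 0 0 0 0; 0 0 0 0 0 0; 0 0 0 0 0 0; 0 0 0 0 0 0; 0 0 0 0 0 0; 0 0 0 0 0 0; 0 0 0 0 0 0",
  "grip": 0
}}

```text
time_s: 3.82
eef_pos: [0.5625, -0.1175, 0.0533]
eef_rot: [0.0, 1.0, 0.025, 0.0]
wrist_force: [-0.8, 0.1, 3.2]
opening: 0.123
```

```bash
python3 - <<'E'
from g import *
go([.562,-.118,.053],.05)
c=cam('side'); crop(c,210,170,330,260,6,'s3.png')
E
```

```text
shift [-0.5  0.5  0.3] rotvec [ 0. -0. -0.] | yaw 0.0498 pos [ 0.5625 -0.1175  0.0533] F [-0.82  0.08  3.16] T [-0.033  0.087  0.   ] op 0.123 t 3.825 q6 1.11
```

View pics/s3.png

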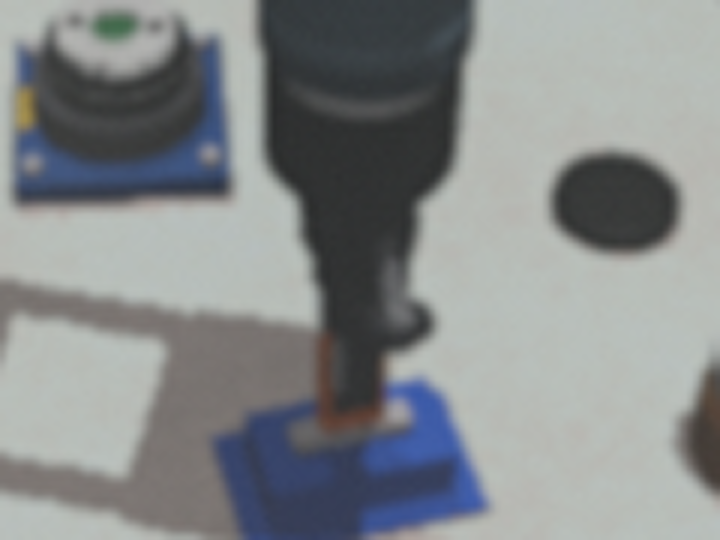

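>>> {"fn": "step_arm", "kwargs": {
  "targets": "0 0 -5 0 0 0; 0 0 -12 0 0 0; 0 0 -25 0 0 0; 0 0 -50 0 0 0; 0 0 -80 0 0 0; 0 0 -100 0 0 0; 0 0 -100 0 0 0"
}}

```text
time_s: 4.75
eef_pos: [0.5638, -0.118, 0.1558]
eef_rot: [0.001, 1.0, 0.025, 0.002]
wrist_force: [0.3, 0.2, -2.6]
opening: 0.125
```

```bash
python3 - <<'E'
from g import *
go([.500,.1247,.14],-.30)
c=cam('side'); crop(c,190,120,340,260,5,'s4.png')
c=cam('top'); crop(c,190,140,350,240,5,'t4.png')
E
```

```text
shift [ -51.7 -245.6   15. ] rotvec [ 0.001 -0.005  0.35 ] | yaw 0.0499 pos [ 0.5638 -0.118   0.1558] F [ 0.31  0.2  -2.56] T [ 0.03  -0.016  0.023] op 0.125 t 4.75 q6 1.11
```

View pics/s4.png

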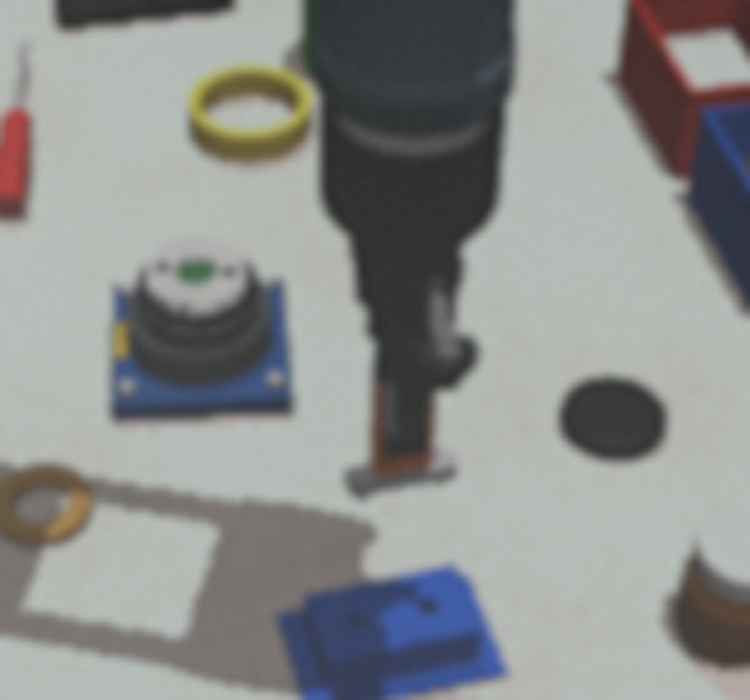

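>>> {"fn": "step_arm", "kwargs": {
  "targets": "-10 -50 3 0 -0.001 0.07; -21 -100 6 0 -0.002 0.14; -31 -150 9 0 -0.003 0.21; -41 -200 12 0 -0.004 0.28; -52 -246 15 0 -0.005 0.35; -52 -246 15 0 -0.005 0.35; -52 -246 15 0 -0.005 0.35"
}}

```text
time_s: 5.72
eef_pos: [0.4977, 0.1255, 0.1373]
eef_rot: [0.0, 0.989, -0.149, -0.003]
wrist_force: [0.6, -0.4, -1.9]
opening: 0.128
```

```bash
python3 - <<'E'
from g import *
from m import avg
go([.500,.1247,.12],-.30)
c=avg('side'); crop(c,200,120,290,220,6,'s5.png')
c=avg('top'); crop(c,180,150,270,240,6,'t5.png')
E
```

```text
shift [ 2.6  0.1 17.2] rotvec [0.002 0.006 0.001] | yaw -0.2989 pos [0.4977 0.1255 0.1373] F [ 0.55 -0.39 -1.9 ] T [ 0.016 -0.07   0.025] op 0.128 t 5.725 q6 1.88
```

View pics/s5.png

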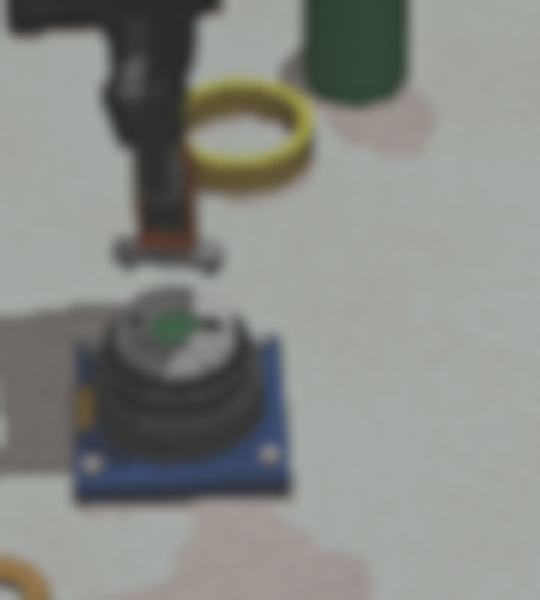

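View pics/t5.png

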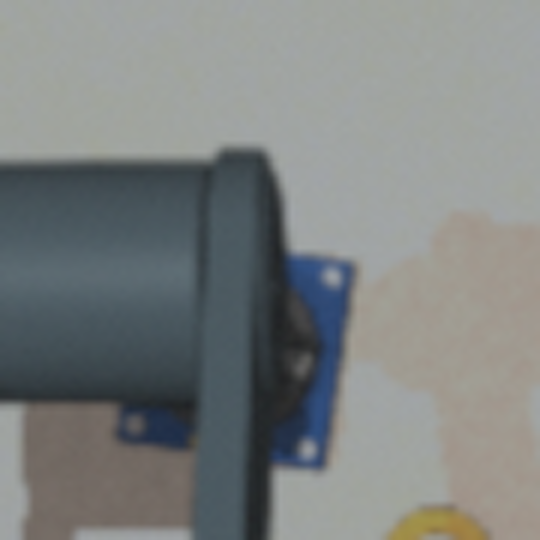

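```bash
cat > fid.py <<'E'
from m import *
def fid(im,c):
    hsv=cv2.cvtColor(im,cv2.COLOR_RGB2HSV); H,S,V=[hsv[...,i].astype(int) for i in range(3)]
    m=(H>45)&(H<90)&(S>60)
    for s,ce,l in comps(m,(215,165,245,195),4): print('lens',s,ce,onz(c,*ce,.073))
    return H,S,V
E
python3 - <<'E'
from fid import *
c=cam('side'); im=cv2.cvtColor(cv2.imread('pics/side0.png'),cv2.COLOR_BGR2RGB)
H,S,V=fid(im,c)
print(V[168:182,218:242])
v2=c['image']; H,S,V=fid(v2,c)
# spanner orange
m=((H<15)|(H>172))&(S>90)
for s,ce,l in comps(m,(215,140,240,170),3): print('or',s,ce)
# model projections: handle bottom centre, bar ends, pin tips, given TCP
o=ctrl.get_obs(); r=rot(o['eef_rot']); p=o['eef_pos']
def P(x,y,z): # spanner coords: x along tool x, y=-tool y, z=-tool z; shoulder at TCP +23.3mm along tool z
    return p+r.apply([x,-y,.0233-z])
for nm,q in(('barL',(-.027,0,.0045)),('barR',(.027,0,.0045)),('pinL',(-.02,0,-.008)),('pinR',(.02,0,-.008)),('hbL',(-.015,-.006,.009)),('hbR',(.015,-.006,.009))):
    print(nm,((proj(c,P(*q))-[200,120])*6+2.5).round(0))
for nm,d in(('h+',1),('h-',-1)):
    print(nm,((proj(c,[.5+d*.02*np.cos(.3),.1247-d*.02*np.sin(.3),.073])-[200,120])*6+2.5).round(0))
E
```

```text
lens [227 173   5   3  11] [228.72727273 174.        ] [0.49916091 0.12350442 0.073     ]
[[181 181 181 180 179 177 173 173 171 170 169 170 171 172 173 173 175 176
  176 177 179 178 177 180]
 [180 182 180 178 174 171 170 169 169 168 167 168 169 170 170 170 171 173
  173 175 178 179 178 179]
 [180 180 178 174 170 169 169 169 166 165 164 164 165 166 167 169 171 171
  172 174 175 176 178 178]
 [178 175 171 165 161 163 167 164 154 148 148 145 146 150 155 164 169 170
  171 169 166 167 173 178]
 [170 165 162 149 138 147 157 150 132 125 123 122 122 125 135 152 162 162
  162 162 153 147 158 173]
 [152 150 151 136 121 132 145 136 115 107 107 107 107 107 120 140 147 137
  138 149 143 127 134 162]
 [132 139 152 147 140 143 146 130 110 103 104 104 104 109 122 140 138 121
  126 144 141 116 114 146]
 [117 137 159 164 162 161 157 141 122 113 112 113 115 124 139 153 152 143
  146 154 143 109  95 126]
 [104 131 158 168 169 168 164 154 142 135 133 132 137 146 157 165 166 163
  164 161 140 103  80 101]
 [ 88 115 147 162 168 169 166 163 160 156 154 154 156 161 167 170 171 169
  165 155 130  94  69  79]
 [ 73  93 122 145 158 164 167 165 164 165 165 164 166 167 168 169 167 163
  154 137 110  80  64  72]
 [ 64  73  93 117 136 150 158 162 160 161 164 167 168 167 164 161 158 153
  138 116  88  67  64  72]
 [ 64  63  72  88 104 124 140 144 142 145 154 161 166 162 156 146 138 130
  117  94  73  62  64  73]
 [ 65  63  64  69  81  97 116 122 118 127 141 151 151 148 139 126 111  99
   84  70  63  63  65  72]]
lens [226 173   6   3  16] [228.5 174. ] [0.49849482 0.12364457 0.073     ]
or [224 158   8   3  17] [226.94117647 159.29411765]
barL [112. 248.]
barR [223. 255.]
pinL [128. 269.]
pinR [209. 274.]
hbL [134. 250.]
hbR [196. 254.]
h+ [216. 327.]
h- [137. 322.]
```

```bash
python3 - <<'E'
from m import *
c=cam('top'); im=cv2.cvtColor(cv2.imread('pics/ts2.png'),cv2.COLOR_BGR2GRAY).astype(float)
P=[]
for (u,v) in((290,217),(238,370)):
    for th in(115,125,135):
        m=np.zeros(im.shape,bool); m[v-32:v+33,u-30:u+31]=True
        yy,xx=np.mgrid[:600,:600]; m&=((xx-u)**2+(yy-v)**2<28**2)
        w=np.clip(th-im,0,None)*m; p=np.array([(w*xx).sum(),(w*yy).sum()])/w.sum()
        q=onz(c,195+(p[0]+.5)/12-.5,183+(p[1]+.5)/12-.5,.073); print(p.round(1),q[:2].round(4)); P.append(q)
for i in range(3):
    d=P[i]-P[i+3]; print('yaw',np.arctan2(d[1],d[0]).round(3),'len',np.hypot(*d[:2]).round(4),'mid',((P[i]+P[i+3])/2).round(4))
E
```

```text
[289.7 217.3] [0.5195 0.1195]
[289.6 217.4] [0.5194 0.1195]
[289.4 218.2] [0.5192 0.1195]
[240.2 367.6] [0.4819 0.1313]
[240.5 366.7] [0.4821 0.1312]
[240.7 366.5] [0.4822 0.1311]
yaw -0.304 len 0.0394 mid [0.5007 0.1254 0.073 ]
yaw -0.303 len 0.0391 mid [0.5008 0.1253 0.073 ]
yaw -0.303 len 0.0388 mid [0.5007 0.1253 0.073 ]
```

```bash
python3 - <<'E'
from g import *
go([.4997,.1245,.107],-.304)
E
```

```text
shift [ 2.   0.6 31.1] rotvec [0.001 0.005 0.004] | yaw -0.3003 pos [0.4981 0.1257 0.1381] F [-0.23  0.59 -2.47] T [-0.01   0.036 -0.042] op 0.126 t 6.425 q6 1.89
```

>>> {"fn": "step_arm", "kwargs": {
  "targets": "2 0.6 15 0.001 0.005 0.004; 2 0.6 28 0.001 0.005 0.004; 2 0.6 31 0.001 0.005 0.004; 2 0.6 31 0.001 0.005 0.004; 2 0.6 31 0.001 0.005 0.004; 2 0.6 31 0.001 0.005 0.004"
}}

```text
time_s: 7.18
eef_pos: [0.5001, 0.1246, 0.1075]
eef_rot: [-0.0, 0.988, -0.152, 0.001]
wrist_force: [0.2, 0.5, -2.0]
opening: 0.127
```

```bash
cat > chk.py <<'E'
from g import *
from m import avg
import sys
go([.4997,.1245,.107],-.304)
c=avg('side',4); crop(c,205,140,255,190,12,sys.argv[1])
o=ctrl.get_obs(); r=rot(o['eef_rot']); p=o['eef_pos']
def P(x,y,z): return p+r.apply([x,-y,.0233-z])
k=lambda q:((proj(c,q)-[205,140])*12+5.5).round(0)
for nm,q in(('barL',(-.027,0,.0045)),('barR',(.027,0,.0045)),('pinL',(-.02,0,-.008)),('pinR',(.02,0,-.008)),('hbL',(-.015,-.006,.009)),('hbR',(.015,-.006,.009))): print(nm,k(P(*q)))
for d in(1,-1): print('hole',k([.4997+d*.02*np.cos(.304),.1245-d*.02*np.sin(.304),.073]))
E
python3 chk.py s6.png
```

```text
shift [-0.4  0.2  0.5] rotvec [-0.    -0.001 -0.   ] | yaw -0.3042 pos [0.5001 0.1246 0.1075] F [ 0.19  0.48 -1.99] T [ 0.043  0.033 -0.023] op 0.127 t 7.175 q6 1.89
barL [181. 356.]
barR [398. 370.]
pinL [212. 396.]
pinR [371. 406.]
hbL [224. 361.]
hbR [345. 368.]
hole [371. 416.]
hole [213. 406.]
```

View pics/s6.png

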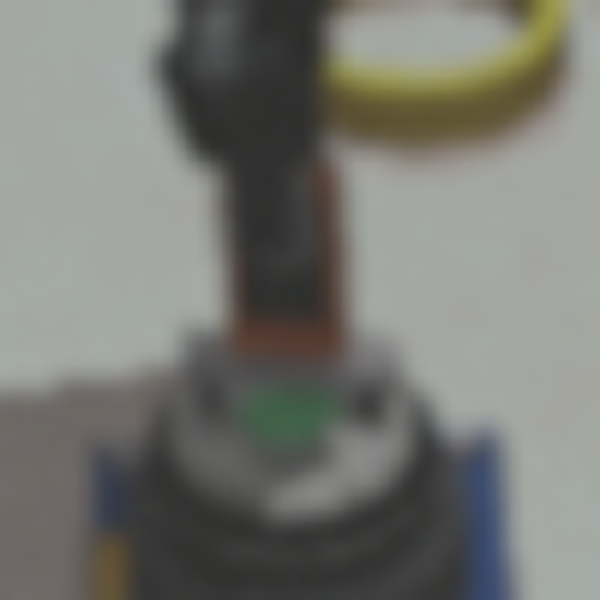

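```bash
python3 - <<'E'
from g import *
c=cam('side')
T=np.array([.5625,-.1175,.0533]); yw=.0498
r=R.from_matrix(np.c_[[np.cos(yw),np.sin(yw),0],[np.sin(yw),-np.cos(yw),0],[0,0,-1.]])
for nm,q in(('hbL',(-.015,-.006,.009)),('hbR',(.015,-.006,.009)),('barFbotL',(-.027,-.0065,0)),('barFbotR',(.027,-.0065,0)),('topL',(-.015,.0,.065)),('topR',(.015,.0,.065))):
    print(nm,((proj(c,T+r.apply([q[0],-q[1],.0233-q[2]]))-[210,170])*6+2.5).round(0))
    print('   s1',((proj(c,T+r.apply([q[0],-q[1],.0233-q[2]]))-[190,150])*5+2).round(0))
for x,y in((-.055,-.055),(.055,-.055),(-.055,.055),(.055,.055)):
    a=-.14; p=[.5+x*np.cos(a)-y*np.sin(a),.1247+x*np.sin(a)+y*np.cos(a),.018]; print('stand top corner s1',((proj(c,p)-[190,150])*5+2).round(0))
im=cv2.imread('pics/side0.png')[150:200,205:255]; cv2.imwrite('pics/ss0.png',cv2.resize(im,None,fx=12,fy=12,interpolation=cv2.INTER_CUBIC))
E
```

```text
hbL [320. 438.]
   s1 [367. 465.]
hbR [386. 424.]
   s1 [422. 453.]
barFbotL [293. 457.]
   s1 [344. 481.]
barFbotR [412. 432.]
   s1 [443. 460.]
topL [319. 343.]
   s1 [365. 386.]
topR [388. 329.]
   s1 [423. 374.]
stand top corner s1 [111. 254.]
stand top corner s1 [294. 246.]
stand top corner s1 [114. 134.]
stand top corner s1 [285. 126.]
```

View pics/ss0.png

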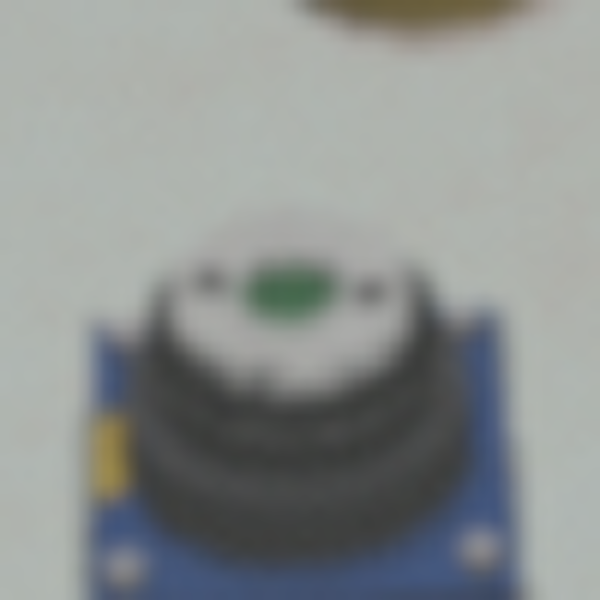

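```bash
python3 - <<'E'
from g import *
go([.4999,.1253,.1035],-.304)
E
```

```text
shift [-0.1 -0.7  3.8] rotvec [-0. -0. -0.] | yaw -0.3042 pos [0.4998 0.1246 0.1073] F [ 0.14  0.01 -1.07] T [ 0.032  0.023 -0.016] op 0.127 t 7.425 q6 1.89
```

>>> {"fn": "step_arm", "kwargs": {
  "targets": "0 -0.7 0 0 0 0; 0 -0.7 1.5 0 0 0; 0 -0.7 3 0 0 0; 0 -0.7 3.8 0 0 0; 0 -0.7 3.8 0 0 0"
}}

```text
time_s: 8.05
eef_pos: [0.4998, 0.1252, 0.1031]
eef_rot: [-0.0, 0.988, -0.152, -0.0]
wrist_force: [0.0, -0.0, -1.5]
opening: 0.125
```

```bash
python3 - <<'E'
from g import *
go([.4999,.1253,.1015],-.304)
E
```

```text
shift [ 0.  -0.1  1.6] rotvec [ 0.  0. -0.] | yaw -0.3042 pos [0.4998 0.1252 0.1031] F [ 0.01 -0.04 -1.46] T [-0.019  0.102  0.037] op 0.125 t 8.05 q6 1.89
```

>>> {"fn": "step_arm", "kwargs": {
  "targets": "0 0 1 0 0 0; 0 0 2 0 0 0; 0 0 2 0 0 0"
}}

```text
time_s: 8.43
eef_pos: [0.4999, 0.1252, 0.1012]
eef_rot: [-0.0, 0.988, -0.152, -0.0]
wrist_force: [0.1, 0.5, -1.4]
opening: 0.126
```

```bash
python3 - <<'E'
from g import *
go([.4999,.1253,.0975],-.304)
E
```

```text
shift [ 0.  -0.1  3.7] rotvec [-0.  0. -0.] | yaw -0.3042 pos [0.4999 0.1252 0.1012] F [ 0.15  0.49 -1.39] T [ 0.019  0.053 -0.005] op 0.126 t 8.425 q6 1.89
```

>>> {"fn": "step_arm", "kwargs": {
  "targets": "0 0 1 0 0 0; 0 0 2 0 0 0; 0 0 3 0 0 0; 0 0 4 0 0 0; 0 0 4 0 0 0"
}}

```text
time_s: 9.05
eef_pos: [0.4998, 0.1252, 0.0972]
eef_rot: [-0.0, 0.988, -0.152, -0.0]
wrist_force: [0.1, -0.5, -1.6]
opening: 0.124
```

```bash
python3 - <<'E'
from g import *
go([.4999,.1253,.0955],-.304)
E
```

```text
shift [ 0.  -0.1  1.7] rotvec [-0.  0. -0.] | yaw -0.3042 pos [0.4998 0.1252 0.0972] F [ 0.12 -0.47 -1.62] T [-0.04  -0.018 -0.021] op 0.124 t 9.05 q6 1.89
```

>>> {"fn": "step_arm", "kwargs": {
  "targets": "0 0 0.6 0 0 0; 0 0 1.2 0 0 0; 0 0 1.8 0 0 0; 0 0 1.8 0 0 0"
}}

```text
time_s: 9.55
eef_pos: [0.5, 0.1252, 0.0957]
eef_rot: [-0.0, 0.988, -0.152, 0.0]
wrist_force: [-1.2, 0.4, 1.2]
opening: 0.126
```

```bash
python3 - <<'E'
from g import *
go([.4999,.1253,.0955],-.304)
from m import avg
c=avg('side',4); crop(c,205,140,255,190,12,'s7.png')
E
```

```text
shift [-0.1 -0.   0.2] rotvec [-0. -0. -0.] | yaw -0.3042 pos [0.5    0.1252 0.0957] F [-1.17  0.45  1.23] T [-0.022  0.158 -0.015] op 0.126 t 9.55 q6 1.89
```

View pics/s7.png

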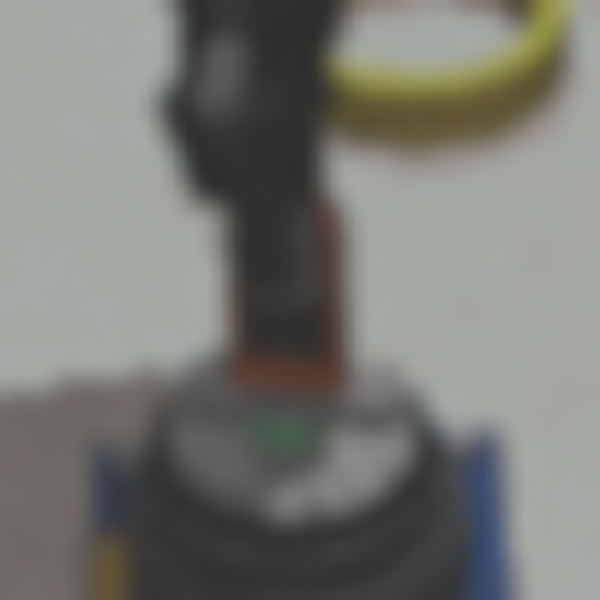

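>>> {"fn": "step_arm", "kwargs": {
  "targets": "0 0 0 0 0 0.025; 0 0 0 0 0 0.05; 0 0 0 0 0 0.075; 0 0 0 0 0 0.1; 0 0 0 0 0 0.1; 0 0 0 0 0 0.1"
}}

```text
time_s: 10.5
eef_pos: [0.5, 0.1253, 0.0955]
eef_rot: [-0.0, 0.98, -0.201, 0.0]
wrist_force: [0.3, 1.9, 0.6]
opening: 0.124
```

```bash
python3 - <<'E'
from g import *
go([.4999,.1253,.0957],-.304)
E
```

```text
shift [-0.1  0.1 -0.2] rotvec [-0.  -0.  -0.1] | yaw -0.4042 pos [0.5    0.1253 0.0955] F [0.28 1.93 0.64] T [0.441 0.055 0.081] op 0.124 t 10.5 q6 1.99
```

>>> {"fn": "step_arm", "kwargs": {
  "targets": "0 0 0 0 0 0.025; 0 0 0 0 0 0.05; 0 0 0 0 0 0.075; 0 0 0 0 0 0.1; 0 0 0 0 0 0.1; 0 0 0 0 0 0.1"
}}

```text
time_s: 11.25
eef_pos: [0.5, 0.1253, 0.0955]
eef_rot: [-0.0, 0.968, -0.249, 0.0]
wrist_force: [1.0, 2.4, 1.3]
opening: 0.121
```

```bash
python3 - <<'E'
from g import *
go([.4999,.1253,.0957],-.304)
E
```

```text
shift [-0.1  0.  -0.2] rotvec [-0.  -0.  -0.2] | yaw -0.5042 pos [0.5    0.1253 0.0955] F [0.96 2.38 1.3 ] T [ 0.615 -0.141  0.127] op 0.121 t 11.25 q6 2.09
```

>>> {"fn": "step_arm", "kwargs": {
  "targets": "0 -0.3 0 0 0 0.025; 0 -0.3 0 0 0 0.05; 0 -0.3 0 0 0 0.075; 0 -0.3 0 0 0 0.1; 0 -0.3 0 0 0 0.1; 0 -0.3 0 0 0 0.1"
}}

```text
time_s: 12.0
eef_pos: [0.5001, 0.1254, 0.0955]
eef_rot: [-0.0, 0.955, -0.298, 0.0]
wrist_force: [0.0, 1.2, 0.9]
opening: 0.123
```

```bash
python3 - <<'E'
from g import *
go([.4999,.1253,.0957],-.304)
from m import avg
c=avg('side',4); crop(c,205,140,255,190,12,'s8.png')
E
```

```text
shift [-0.1  0.2 -0.2] rotvec [-0.  -0.  -0.3] | yaw -0.6042 pos [0.5001 0.1254 0.0955] F [0.   1.18 0.94] T [ 0.332 -0.089  0.135] op 0.123 t 12.0 q6 2.19
```

View pics/s8.png

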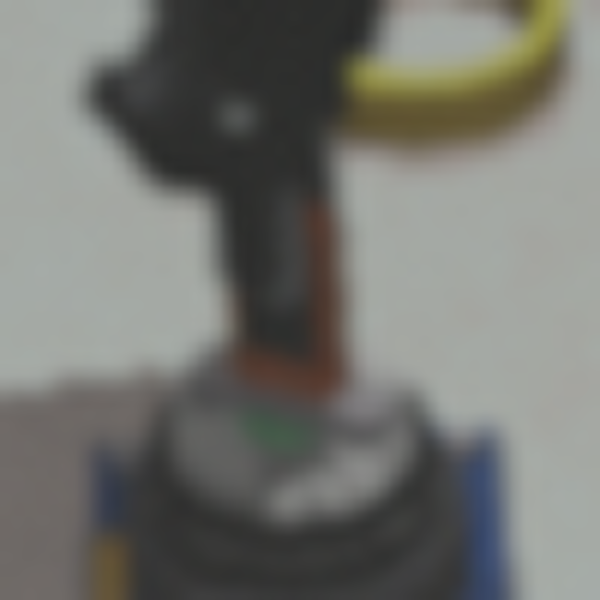

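>>> {"fn": "step_arm", "kwargs": {
  "targets": "0 -0.2 0 0 0 0.025; 0 -0.2 0 0 0 0.05; 0 -0.2 0 0 0 0.075; 0 -0.2 0 0 0 0.1; 0 -0.2 0 0 0 0.1"
}}

```text
time_s: 12.82
eef_pos: [0.5002, 0.1256, 0.0955]
eef_rot: [-0.0, 0.939, -0.345, 0.0]
wrist_force: [0.6, 0.2, 0.7]
opening: 0.122
```

```bash
python3 - <<'E'
from g import *
go([.4999,.1253,.0957],-.304)
E
```

```text
shift [-0.   0.4 -0.2] rotvec [-0.    -0.    -0.401] | yaw -0.7047 pos [0.5002 0.1256 0.0955] F [0.65 0.19 0.72] T [-0.002 -0.068  0.142] op 0.122 t 12.825 q6 2.29
```

Side forces are now near zero and the torque is steady at about 0.14 N m. I'll go on in smaller steps and watch for the stop.

>>> {"fn": "step_arm", "kwargs": {
  "targets": "0 0 0 0 0 0.015; 0 0 0 0 0 0.03; 0 0 0 0 0 0.05; 0 0 0 0 0 0.05"
}}

```text
time_s: 13.32
eef_pos: [0.5002, 0.1256, 0.0955]
eef_rot: [-0.0, 0.93, -0.368, 0.0]
wrist_force: [0.8, -0.3, 1.5]
opening: 0.128
```

>>> {"fn": "step_arm", "kwargs": {
  "targets": "0 0 0 0 0 0.015; 0 0 0 0 0 0.03; 0 0 0 0 0 0.04; 0 0 0 0 0 0.04"
}}

```text
time_s: 13.82
eef_pos: [0.5002, 0.1256, 0.0955]
eef_rot: [-0.0, 0.922, -0.387, 0.0]
wrist_force: [1.0, -0.3, 1.0]
opening: 0.126
```

```bash
python3 - <<'E'
from g import *
go([.4999,.1253,.0957],-.304)
E
```

```text
shift [-0.   0.5 -0.2] rotvec [-0.   -0.   -0.49] | yaw -0.7945 pos [0.5002 0.1256 0.0955] F [ 1.02 -0.31  1.03] T [-0.19  -0.133  0.149] op 0.126 t 13.825 q6 2.38
```

>>> {"fn": "step_arm", "kwargs": {
  "targets": "0 0 0 0 0 0.01; 0 0 0 0 0 0.02; 0 0 0 0 0 0.03; 0 0 0 0 0 0.03"
}}

```text
time_s: 14.32
eef_pos: [0.5002, 0.1256, 0.0955]
eef_rot: [-0.0, 0.916, -0.401, 0.0]
wrist_force: [1.0, -1.4, 1.0]
opening: 0.125
```

```bash
python3 - <<'E'
from g import *
go([.4999,.1253,.0957],-.304)
E
```

```text
shift [ 0.   0.5 -0.2] rotvec [-0.   -0.   -0.52] | yaw -0.8244 pos [0.5002 0.1256 0.0955] F [ 0.99 -1.42  1.05] T [-0.182 -0.2    0.173] op 0.125 t 14.325 q6 2.41
```

>>> {"fn": "step_arm", "kwargs": {
  "targets": "0.2 0 0 0 0 0.01; 0.2 0 0 0 0 0.02; 0.2 0 0 0 0 0.03; 0.2 0 0 0 0 0.03"
}}

```text
time_s: 14.82
eef_pos: [0.5003, 0.1256, 0.0955]
eef_rot: [-0.0, 0.91, -0.414, 0.0]
wrist_force: [1.9, -0.3, 0.7]
opening: 0.125
```

```bash
python3 - <<'E'
from g import *
go([.4999,.1253,.0957],-.304)
E
```

```text
shift [-0.1  0.5 -0.2] rotvec [-0.    0.   -0.55] | yaw -0.8545 pos [0.5003 0.1256 0.0955] F [ 1.87 -0.32  0.69] T [ 0.026 -0.216  0.183] op 0.125 t 14.825 q6 2.44
```

>>> {"fn": "step_arm", "kwargs": {
  "targets": "0.1 0 0 0 0 0.01; 0.1 0 0 0 0 0.02; 0.1 0 0 0 0 0.03; 0.1 0 0 0 0 0.03"
}}

```text
time_s: 15.32
eef_pos: [0.5003, 0.1255, 0.0955]
eef_rot: [-0.0, 0.904, -0.428, -0.0]
wrist_force: [-0.2, 1.4, 0.6]
opening: 0.125
```

```bash
python3 - <<'E'
from g import *
go([.4999,.1253,.0957],-.304)
E
```

```text
shift [-0.1  0.4 -0.2] rotvec [-0.    0.   -0.58] | yaw -0.8845 pos [0.5003 0.1255 0.0955] F [-0.18  1.39  0.64] T [ 0.223 -0.119  0.159] op 0.125 t 15.325 q6 2.47
```

>>> {"fn": "step_arm", "kwargs": {
  "targets": "0 0 0 0 0 0.01; 0 0 0 0 0 0.02; 0 0 0 0 0 0.03; 0 0 0 0 0 0.03"
}}

```text
time_s: 15.82
eef_pos: [0.5004, 0.1255, 0.0955]
eef_rot: [-0.0, 0.897, -0.441, 0.0]
wrist_force: [0.4, 1.0, 1.8]
opening: 0.124
```

```bash
python3 - <<'E'
from g import *
go([.4999,.1253,.0957],-.304)
from m import avg
c=avg('side',4); crop(c,205,140,255,190,12,'s9.png')
E
```

```text
shift [-0.2  0.5 -0.2] rotvec [-0.   -0.   -0.61] | yaw -0.9144 pos [0.5004 0.1255 0.0955] F [0.4  0.96 1.77] T [ 0.195 -0.101  0.192] op 0.124 t 15.825 q6 2.5
```

View pics/s9.png

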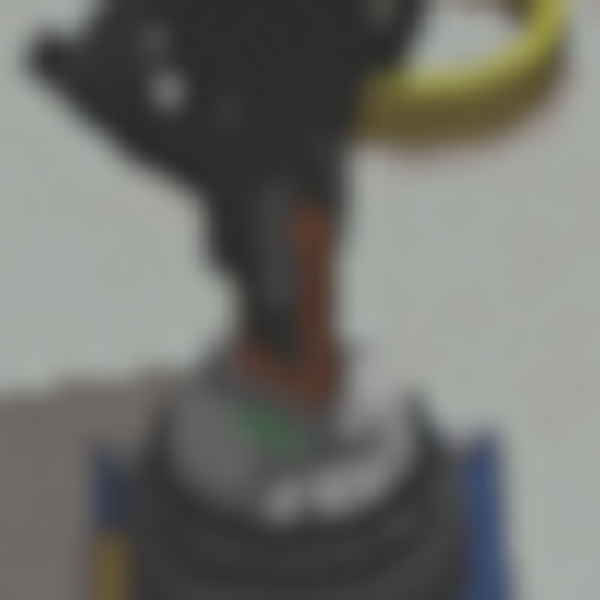

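>>> {"fn": "step_arm", "kwargs": {
  "targets": "0 0 0 0 0 0.01; 0 0 0 0 0 0.02; 0 0 0 0 0 0.03; 0 0 0 0 0 0.03"
}}

```text
time_s: 16.52
eef_pos: [0.5004, 0.1254, 0.0955]
eef_rot: [-0.0, 0.891, -0.455, 0.0]
wrist_force: [0.7, 1.0, 0.9]
opening: 0.121
```

```bash
python3 - <<'E'
from g import *
go([.4999,.1253,.0957],-.304)
E
```

```text
shift [-0.2  0.5 -0.2] rotvec [-0.   -0.   -0.64] | yaw -0.944 pos [0.5004 0.1254 0.0955] F [0.68 0.96 0.87] T [ 0.275 -0.163  0.586] op 0.121 t 16.525 q6 2.53
```

>>> {"fn": "step_arm", "kwargs": {
  "targets": "0 0 0 0 0 -0.02; 0 0 0 0 0 -0.04; 0 0 0 0 0 -0.06; 0 0 0 0 0 -0.06"
}}

```text
time_s: 17.02
eef_pos: [0.5003, 0.1253, 0.0955]
eef_rot: [0.0, 0.904, -0.428, -0.0]
wrist_force: [-0.1, 0.5, 1.8]
opening: 0.126
```

```bash
python3 - <<'E'
from g import *
go([.4999,.1253,.0957],-.304)
E
```

```text
shift [-0.2  0.3 -0.2] rotvec [ 0.    0.   -0.58] | yaw -0.8841 pos [0.5003 0.1253 0.0955] F [-0.11  0.54  1.76] T [ 0.117 -0.032  0.043] op 0.126 t 17.025 q6 2.47
```

Torque is released. The stop gave 0.59 N m at tool yaw −0.94, against about 0.15 N m while turning. Next I withdraw straight up.

>>> {"fn": "step_arm", "kwargs": {
  "targets": "0 0 -2 0 0 0; 0 0 -4 0 0 0; 0 0 -7 0 0 0; 0 0 -11 0 0 0; 0 0 -20 0 0 0; 0 0 -40 0 0 0; 0 0 -60 0 0 0; 0 0 -60 0 0 0"
}}

```text
time_s: 18.02
eef_pos: [0.5019, 0.1254, 0.1576]
eef_rot: [-0.001, 0.904, -0.428, 0.002]
wrist_force: [-0.3, -0.0, -1.7]
opening: 0.124
```

```bash
python3 - <<'E'
from g import *
go([.5625,-.1175,.155],.0498)
from m import avg
c=avg('side',4); crop(c,200,120,260,190,9,'s10.png')
E
```

```text
shift [226.3 107.2   2.9] rotvec [-0.002 -0.004 -0.934] | yaw -0.8841 pos [0.5019 0.1254 0.1576] F [-0.3  -0.03 -1.7 ] T [0.03  0.013 0.025] op 0.124 t 18.025 q6 2.47
```

View pics/s10.png

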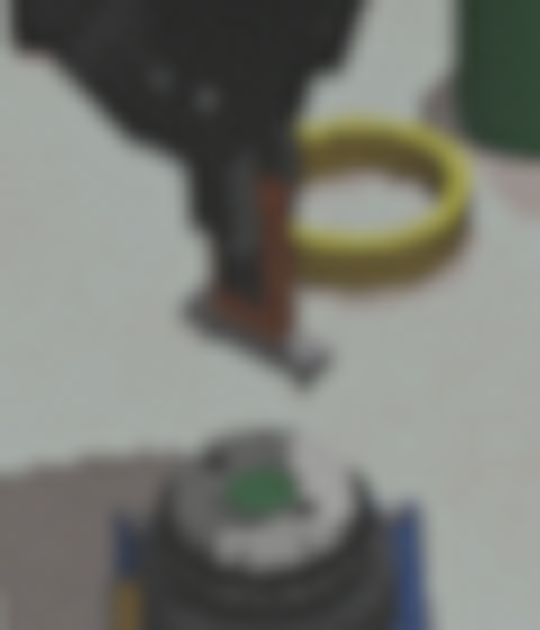

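>>> {"fn": "step_arm", "kwargs": {
  "targets": "30 14 0 0 0 -0.13; 60 28 0 0 0 -0.26; 90 43 0 0 0 -0.39; 120 57 1 0 0 -0.52; 150 71 1 0 0 -0.65; 180 85 2 -0.001 -0.002 -0.78; 226 107 3 -0.002 -0.004 -0.934; 226 107 3 -0.002 -0.004 -0.934"
}}

```text
time_s: 19.23
eef_pos: [0.5609, -0.1204, 0.1513]
eef_rot: [0.0, 1.0, 0.024, -0.003]
wrist_force: [-0.4, -0.2, -1.9]
opening: 0.124
```

```bash
python3 - <<'E'
from g import *
go([.5625,-.1175,.085],.0498)
from m import avg
c=avg('top',4); crop(c,195,183,245,233,12,'t11.png')
c=avg('side',4); crop(c,210,170,310,260,6,'s11.png')
crop(c,205,150,255,200,12,'s11b.png')
E
```

```text
shift [ 2.1 -2.8 66.3] rotvec [ 0.     0.005 -0.003] | yaw 0.0471 pos [ 0.5609 -0.1204  0.1513] F [-0.39 -0.2  -1.86] T [0.012 0.021 0.046] op 0.124 t 19.225 q6 1.11
```

View pics/t11.png

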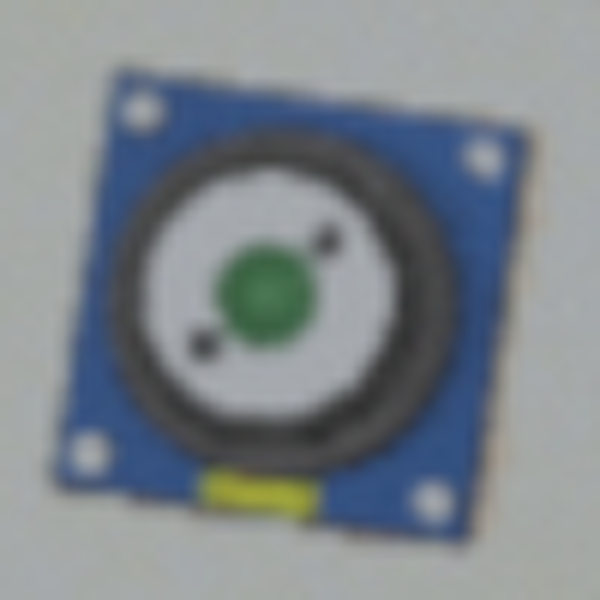

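View pics/s11.png

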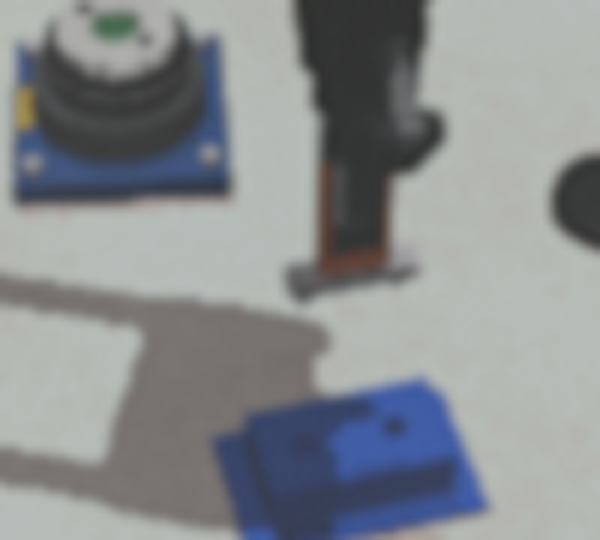

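>>> {"fn": "step_arm", "kwargs": {
  "targets": "2 -2.8 20 0 0.005 -0.003; 2 -2.8 45 0 0.005 -0.003; 2 -2.8 62 0 0.005 -0.003; 2 -2.8 66 0 0.005 -0.003; 2 -2.8 66 0 0.005 -0.003; 2 -2.8 66 0 0.005 -0.003; 2 -2.8 66 0 0.005 -0.003"
}}

```text
time_s: 20.5
eef_pos: [0.563, -0.1146, 0.0873]
eef_rot: [0.0, 1.0, 0.026, 0.001]
wrist_force: [0.1, 0.0, -2.2]
opening: 0.126
```

```bash
python3 - <<'E'
from g import *
go([.5625,-.1175,.064],.0498)
from m import avg
c=avg('side',4); crop(c,235,190,305,250,11,'s12.png')
E
```

```text
shift [-0.7  2.9 23.3] rotvec [ 0.001 -0.002  0.003] | yaw 0.0527 pos [ 0.563  -0.1146  0.0873] F [ 0.12  0.04 -2.19] T [-0.002  0.005 -0.051] op 0.126 t 20.5 q6 1.11
```

View pics/s12.png

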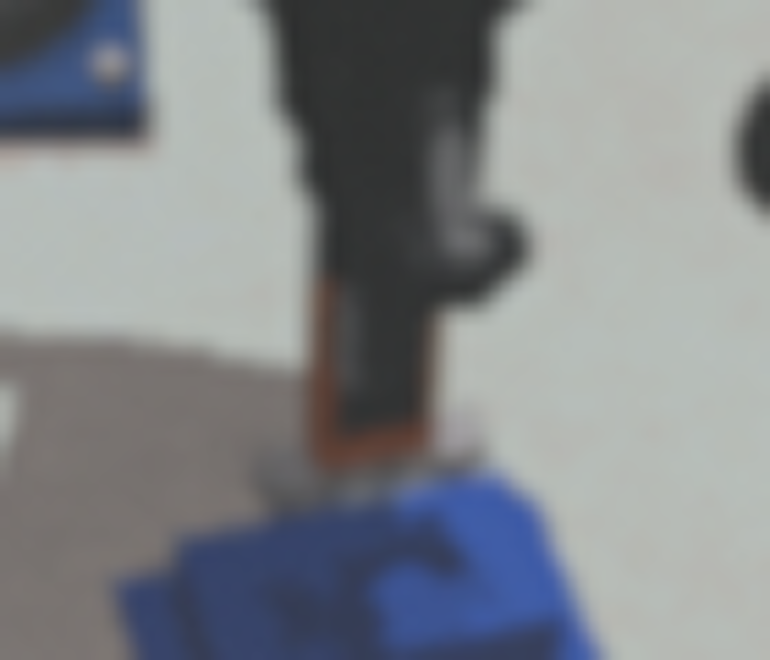

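>>> {"fn": "step_arm", "kwargs": {
  "targets": "-0.7 2.9 8 0.001 -0.002 0.003; -0.7 2.9 16 0.001 -0.002 0.003; -0.7 2.9 22 0.001 -0.002 0.003; -0.7 2.9 23 0.001 -0.002 0.003; -0.7 2.9 23 0.001 -0.002 0.003; -0.7 2.9 23 0.001 -0.002 0.003"
}}

```text
time_s: 21.45
eef_pos: [0.5622, -0.1173, 0.0638]
eef_rot: [-0.0, 1.0, 0.025, -0.0]
wrist_force: [0.1, -0.1, -2.1]
opening: 0.126
```

```bash
python3 - <<'E'
from g import *
go([.5625,-.1175,.060],.0498)
E
```

```text
shift [0.3 0.2 3.8] rotvec [-0.001  0.001  0.   ] | yaw 0.0498 pos [ 0.5622 -0.1173  0.0638] F [ 0.06 -0.1  -2.08] T [ 0.013  0.006 -0.006] op 0.126 t 21.45 q6 1.11
```

>>> {"fn": "step_arm", "kwargs": {
  "targets": "0.3 0.2 1 0 0 0; 0.3 0.2 2 0 0 0; 0.3 0.2 3 0 0 0; 0.3 0.2 4 0 0 0; 0.3 0.2 4 0 0 0"
}}

```text
time_s: 22.08
eef_pos: [0.5621, -0.1174, 0.0593]
eef_rot: [-0.001, 1.0, 0.025, -0.001]
wrist_force: [0.1, -0.2, -2.2]
opening: 0.125
```

```bash
python3 - <<'E'
from g import *
go([.5625,-.1175,.0538],.0498)
E
```

```text
shift [0.4 0.1 5.5] rotvec [-0.001  0.001 -0.   ] | yaw 0.0498 pos [ 0.5621 -0.1174  0.0593] F [ 0.11 -0.25 -2.15] T [-0.076 -0.    -0.038] op 0.125 t 22.075 q6 1.11
```

Pins are 2 mm below the rack face with no contact force. I'll lower the rest of the way.

>>> {"fn": "step_arm", "kwargs": {
  "targets": "0.2 0 1.5 0 0 0; 0.2 0 3 0 0 0; 0.2 0 4.5 0 0 0; 0.2 0 5.2 0 0 0; 0.2 0 5.2 0 0 0"
}}

```text
time_s: 22.7
eef_pos: [0.5624, -0.1174, 0.0542]
eef_rot: [-0.001, 1.0, 0.025, -0.001]
wrist_force: [-0.7, -0.1, -2.8]
opening: 0.123
```

```bash
python3 - <<'E'
from g import *
go([.5625,-.1175,.0532],.0498)
E
```

```text
shift [0.1 0.1 1. ] rotvec [-0.001  0.001  0.   ] | yaw 0.0498 pos [ 0.5624 -0.1174  0.0542] F [-0.74 -0.13 -2.8 ] T [ 0.018  0.009 -0.052] op 0.123 t 22.7 q6 1.11
```

>>> {"fn": "step_arm", "kwargs": {
  "targets": "0 0 0.4 0 0 0; 0 0 0.8 0 0 0; 0 0 0.8 0 0 0"
}}

```text
time_s: 23.08
eef_pos: [0.5624, -0.1174, 0.0534]
eef_rot: [-0.001, 1.0, 0.025, -0.001]
wrist_force: [0.9, -0.6, -1.7]
opening: 0.128
```

>>> {"fn": "step_arm", "kwargs": {
  "targets": "0 0 0.3 0 0 0; 0 0 0.5 0 0 0; 0 0 0.5 0 0 0"
}}

```text
time_s: 23.45
eef_pos: [0.5625, -0.1175, 0.0533]
eef_rot: [-0.0, 1.0, 0.025, -0.001]
wrist_force: [-2.4, 0.8, 2.6]
opening: 0.121
```

Fz went from −2 to +2.6 N, so the shoulder is seated. Releasing.

>>> {"fn": "step_arm", "kwargs": {
  "targets": "0 0 0 0 0 0; 0 0 0 0 0 0; 0 0 0 0 0 0; 0 0 0 0 0 0; 0 0 0 0 0 0; 0 0 0 0 0 0; 0 0 0 0 0 0; 0 0 0 0 0 0",
  "grip": 100
}}

```text
time_s: 24.45
eef_pos: [0.5624, -0.1174, 0.053]
eef_rot: [-0.001, 1.0, 0.025, -0.001]
wrist_force: [-0.0, 0.6, -0.2]
opening: 0.999
```

>>> {"fn": "step_arm", "kwargs": {
  "targets": "0 0 -8 0 0 0; 0 0 -20 0 0 0; 0 0 -45 0 0 0; 0 0 -80 0 0 0; 0 0 -120 0 0 0; 0 0 -150 0 0 0; 0 0 -150 0 0 0"
}}

```text
time_s: 25.32
eef_pos: [0.5646, -0.1184, 0.2071]
eef_rot: [0.001, 1.0, 0.025, 0.003]
wrist_force: [-0.4, -0.0, -0.2]
opening: 1.0
```

```bash
python3 - <<'E'
from g import *
go([.40,-.35,.22],.4)
from m import avg
c=avg('side',4); crop(c,190,150,310,290,4,'s13.png')
E
```

```text
shift [-175.9  223.2  -13.4] rotvec [ 0.003 -0.005 -0.35 ] | yaw 0.0499 pos [ 0.5646 -0.1184  0.2071] F [-0.43 -0.04 -0.22] T [-0.01   0.015 -0.029] op 1.0 t 25.325 q6 1.11
```

View pics/s13.png

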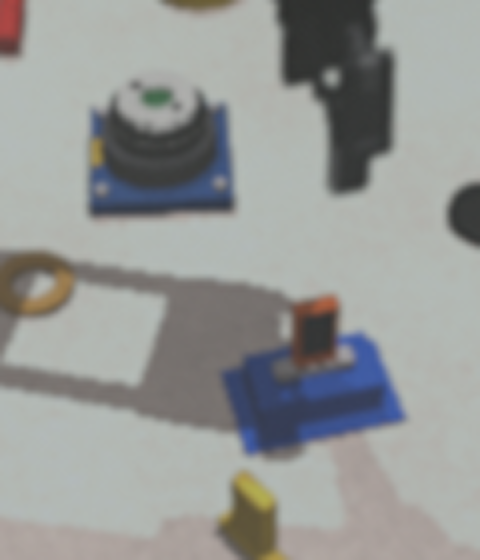

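The spanner stands as at the start, with its handle at (316,332) in the crop. I'll move aside for a last top view.

>>> {"fn": "step_arm", "kwargs": {
  "targets": "-30 38 -3 0 0 -0.05; -60 76 -6 0 0 -0.1; -90 114 -9 0 0 -0.15; -120 152 -12 0 0 -0.2; -150 190 -13 0 0 -0.3; -176 223 -13 0.003 -0.005 -0.35; -176 223 -13 0.003 -0.005 -0.35; -176 223 -13 0.003 -0.005 -0.35"
}}

```text
time_s: 26.52
eef_pos: [0.3977, -0.3483, 0.2148]
eef_rot: [-0.003, 0.98, 0.198, -0.003]
wrist_force: [-0.5, 0.1, -0.4]
opening: 1.004
```

```bash
python3 - <<'E'
from m import *
c=avg('top',4); im=cv2.cvtColor(c['image'],cv2.COLOR_RGB2BGR); cv2.imwrite('pics/t14.png',im); crop(c,190,160,340,240,5,'t14c.png')
P=[]
g=cv2.resize(cv2.cvtColor(im,cv2.COLOR_BGR2GRAY)[183:233,195:245],None,fx=12,fy=12,interpolation=cv2.INTER_CUBIC).astype(float)
for (u,v) in((327,241),(204,346)):
    yy,xx=np.mgrid[:600,:600]; m=((xx-u)**2+(yy-v)**2<28**2); w=np.clip(115-g,0,None)*m; p=np.array([(w*xx).sum(),(w*yy).sum()])/w.sum()
    P.append(onz(c,195+(p[0]+.5)/12-.5,183+(p[1]+.5)/12-.5,.073))
d=P[0]-P[1]; print('yaw',np.arctan2(d[1],d[0]),np.hypot(*d[:2]))
b=cv2.imread('pics/top0.png'); df=cv2.absdiff(cv2.GaussianBlur(b,(5,5),0),cv2.GaussianBlur(im,(5,5),0)).max(2)
cv2.imwrite('pics/diff.png',np.hstack([(df>25).astype(np.uint8)*255]))
E
```

```text
yaw -0.8628362919303908 0.03967762591252623
```

View pics/t14c.png

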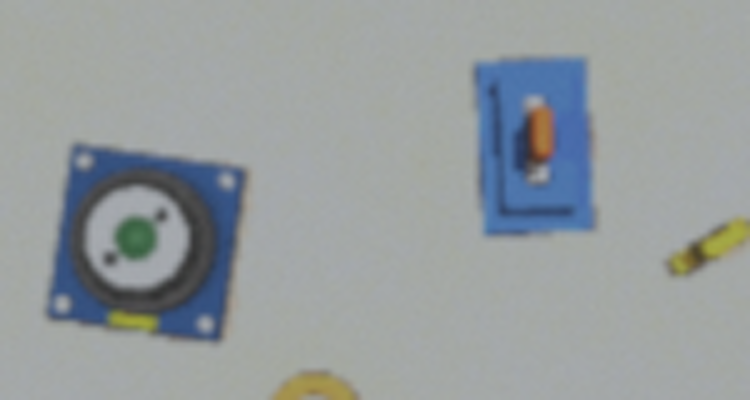

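View pics/diff.png

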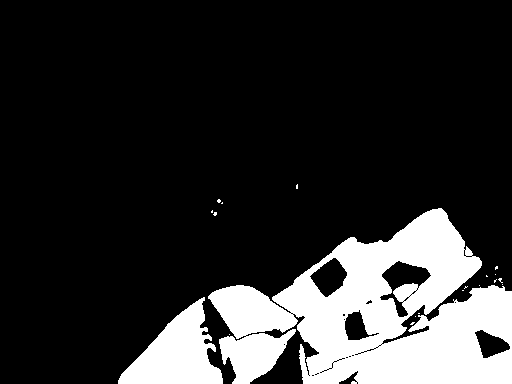

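```bash
python3 -c "
from bench import ticket; print(ticket.hand_in())"
```

```text
the job is handed in; nothing more can be done
None
```

The ring is screwed home to its stop, the spanner is back in its rack, and the job is handed in at about 27 s of the 72 s allowed.

- **Pins in:** both pins went in with no contact force until the shoulder met the face. There the vertical force rose by about 3 N at the expected height, which matches the barrel's springs.
- **Turning:** torque stayed at about 0.14–0.19 N m with side forces of about 2.5 N or less. It then jumped to 0.59 N m at the stop. I backed off within the pin play before lifting out.
- **Ring angle:** the top camera shows the hole line turned about 0.56 rad clockwise. It now lies about 0.72 rad clockwise of the stand's x axis, inside the allowed 0.05–0.75. There is no direct reading of the ring joint, so "home" rests on the torque jump and this angle.
- **Rack:** the pins met no force on the way into the rack's holes. The shoulder seated at the height it had when gripped, and the last views show the spanner standing as at the start.
- **Everything else:** comparing the last top picture with the first shows changes only at the ring's holes, a speck at the spanner, and the robot and its shadow. What the robot itself hid in those two pictures could not be compared.
- **Disagreement:** the two cameras differed by about 1.5 mm on the ring's centre. I used the mean, and it fitted at the first try.

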